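# Back the vial crimper's dial up one notch

### The arm

A 7-joint arm with a two-finger parallel gripper is mounted at the origin on the work surface. World frame = base frame: x ahead of the robot, y to its left, z up, the work surface at z = 0. Lengths are in m, angles in rad, forces in N, time in s.
With the tool pointing down it reaches from about 0.4 to 0.875 m from the base axis. Payload 6.5 kg.
Tool frame: the origin (TCP) lies at the very end of the fingers, on their centre line; the grasp point (between the pads) lies 19 mm behind it; z points along the fingers, y is the line along which they close (so a half turn about z gives the same grasp; the last joint's range is limited). The gripper opens to 88 mm and grips with 3 to 60 N. Pads are 18 mm wide; open, the fingers measure 123 mm over their backs; the gripper's body (75 mm by 187 mm) begins 45 mm behind the grasp point.
Start: joints at [-0.066, 0.536, -0.004, 1.538, 0.003, 1.067, -0.071], TCP at [0.65, 0, 0.239] pointing down, gripper open.
Joint ranges: [-2.7, 2.7], [-0.37, 2.16], [-1.27, 1.26], [0.24, 2.4], [-1.31, 4.45], [0.19, 1.91], [-2.76, 2.76]. Speed limits (rad/s): [2.39, 2.39, 3.14, 3.14, 3.14, 3.14, 3.14].

### API

Orientations are given as a unit quaternion [w, x, y, z].
In Python, from workcell import status, cams, env gives the robot as it stands.
- The arm moves only by the tool jog_arm, never from a script. Its argument "series" is a list of rows, each a list of 7 numbers: the shift along the tool's x, y, z in mm, then the turn, a rotation vector about the tool's x, y, z in degrees, then the opening in per cent of the stroke, from 0 (shut) to 100 (fully open). A call has 1 to 5 rows; each row is the pose to reach, as a shift and turn from the pose commanded when the call began, along the tool's axes at that moment; what a row does not reach only later rows make up. A row lasts 1/8 s, in which the tool goes at most 62.5 mm and 10.7 degrees, less where a joint would pass 70% of its speed; a pose out of reach is approached as far as the arm can. A call with a gripper value outside its range is refused whole. The fingers move at their own pace and stop on an object; the grip force is fixed at half the most. Time passes only in rows, so rows that repeat a pose let the fingers close. It gives the time, the measured TCP pose, the force, the opening and the grip force at its end, in the units of the state.
- status.read_state(): the state, without advancing time (a new reading comes with each control period).
- cams.snapshot(name): name is "scene" or "side" or "wrist"; returns the picture (384x512x3 uint8, red, green, blue); there is no depth.
- cams.calibration(name): a dict with "fx", "fy", "cx", "cy" (pixels), "xyz" and "rotation" of the camera in the world; the wrist camera has in their place "mount" (4x4, takes a point from camera to tool coordinates, whose origin is the TCP and whose axes are the flange's). Camera axes: x right, y up, looking along -z (the intrinsics and any distortion apply to the point x, -y, -z); pixel columns grow to the right and rows downward; lengths in m; the calibration is good to about 2 mm. A picture is of the moment at which its call begins: read the wrist's pose just before it. calibration takes no time and is no camera call.
- env.sign_off(): hands the job in; it is judged then, once.
The state is a dict: "clock": time; "joint_positions": joint angles; "qd": joint speeds; "joint_torque": joint torques, N m; "tcp_pos": TCP position; "eef_rot": TCP orientation; "ft_force": force on the tool from outside, world axes, zero at the start; "torque": the same for the moment, N m; "grip_width": finger opening in m; "finger_force": force on a finger pad.
Only numpy, scipy, OpenCV 4.12 (cv2) and the standard library are available. Lean on these libraries where they do the work, as an engineer would, in place of code of your own. Each camera call takes 0.05 s, during which the arm holds its last target. There are 200 camera calls.

### The job

The vial crimper's dial was fed one place too far, so the vial without a metal seal has gone past the crimping head. With a fingertip throw the red pawl back off the ratchet, push the dial backward (anticlockwise seen from above), then tip the pawl down again and bring the dial gently back against it, so that it ends exactly one notch back, with the pawl fully down in the next notch and the unsealed vial under the head. Grip and lift nothing: the vials must stay standing in their nests and not be pushed by the hand, and the other things on the bench stay where they are.

Things in the scene. Friction and masses are not known exactly. Their poses are not given: they have to be found in the camera images.
- crimper: Bench vial crimper, bolted down: white base plate 310 x 345 mm carrying a flat-lying aluminium dial 244 mm across, and the press on a column. Origin: on the worktop under the dial's vertical axle, z up. In its axes the pawl is on the +y side; the press column (270 mm high) is at x +84, y -145 mm, its arm and head 114 to 232 mm above the worktop. All heights here are above the worktop.
- dial (a joint): Turn of the dial, rad, 0 at the start (within 0.01), growing anticlockwise seen from above. Anticlockwise is backward: the pawl blocks it; clockwise is feed. 12 nests (radius 86 mm) and 12 teeth, so a notch is 0.524 rad (30 deg). Dial top at 45 mm; nest cups 10 mm high. Stiff: about 3 N at a spoke turns it, and it stays where it is left.
- hub (a point): On the dial's axle, 98 mm up, level with the spokes' centre lines; hub 36 mm across, top at 109 mm. The ratchet teeth stand 8 mm high on the dial's rim (radius 105 to 122 mm): one steep face each, then a back sloping down clockwise over 25 deg and 5 deg of flat to the next face. The pawl's nose stands in front of a steep face, at 90 deg from the crimper's x axis.
- spoke_ball (a point): Centre of the black ball (20 mm) on the end of one of four steel spokes by which the dial is turned by hand: level bars 10 mm thick, 90 deg apart, 98 mm up, ball centres 60 mm from the axle; 48 mm free height beneath. This spoke points towards the robot at the start (165 deg anticlockwise from the crimper's x axis at dial 0) and moves with the dial.
- pawl (a joint): Swing of the red pawl about its level pivot, rad. 0 = nose fully down in a notch; grows as the nose lifts; 1.7 = thrown back against its stop. Weighted bell crank: past about 1.05 it falls back by itself and stays at 1.7; below that it falls by its own weight onto the ratchet. On a tooth's back it reads up to about 0.16. Under 1 N at the ball moves it.
- pawl_pivot (a point): Centre of the pawl's pivot, 64 mm up, fixed at x -52, y +113 mm in the crimper's axes. Its pin runs along the crimper's y. The steel bracket starts 20 mm off on the outer (+y) side and reaches up to 72 mm. Pawl hub 18 mm across.
- pawl_ball (a point): Centre of the black ball (20 mm) on the pawl's 8 mm thick thumb lever, 42 mm from the pivot: straight above it while the pawl is down. Pushed in the crimper's -x direction it lifts the nose; thrown back it lies level towards -x.
- pawl_nose (a point): Lower tip of the pawl's red nose arm (12 mm wide, about 13 mm thick): 52 mm in the crimper's +x from the pivot and 19 mm below it while down. Thrown back, the arm stands up from the pivot leaning about 13 deg to +x, tip 55 mm from the pivot; pushed in +x it tips over and falls back onto the ratchet.
- under_head (a point): Centre of the lower face of the crimping collet (30 mm across), 114 mm up, over the circle of nests, 60 deg clockwise from the crimper's x axis.
- vial_missed: Glass vial with bare grey rubber stopper and no metal seal, 24 mm across, 46 mm high, loose in its nest one notch past the head at the start (90 deg clockwise from the crimper's x axis). Origin: centre of its underside, 45 mm up.
- vial_a: Sealed clear vial with a blue cap, 24 mm across, 47 mm high, loose in a nest of the dial. Origin: centre of its underside.
- vial_b: Sealed amber vial with an orange cap, same size, loose in a nest of the dial. Origin: centre of its underside.
- vial_c: Another sealed clear vial with a blue cap, same size, loose in a nest of the dial. Origin: centre of its underside.
- spare_vial: Sealed amber vial with an orange cap, same size, standing on the worktop beyond the crimper. Bystander. Origin: centre of its underside.
- saline: Clear plastic infusion bottle with blue cap, 72 mm across, 185 mm high, standing on the worktop to the left. Bystander; origin under its centre.
- seal_jar: Amber glass jar with white lid, 56 mm across, 70 mm high, on the worktop to the right. Bystander; origin under its centre.
- beaker: Steel beaker, 70 mm across, 85 mm high, on the worktop to the right. Bystander; origin under its centre.

How it is judged:
By the outcome, as a careful person would: the job done as asked, in the order asked, and still so for the second after the job is handed in, with the robot touching nothing.
It also fails if it takes over 64 s, if anything falls off the work surface, if the arm or the gripper's body presses on something with over 40 N, if the wrist force passes 120 N, or if a joint passes its speed limit or range.

## Working session

There is one attempt and no reset: what is moved stays moved. The work goes in short steps, Python scripts to look and compute and a tool call to move; the robot and the scene stay as the last step left them, time stands still between calls to the robot, and variables do not carry over. Pictures are saved under pics/ and viewed, at most 12 in all, crops included, and the job is handed in when it is done.

Besides the shell and the picture viewer there is one more tool, called after "Emit:" as name(argument=value, ...) on one line, values as JSON. jog_arm: Moves the arm, as the interface text tells. Its arguments: {"type":"object","properties":{"series":{"type":"array"}},"required":["series"]}

```bash
mkdir -p pics
python3 - <<'E'
from workcell import status, cams, env
import cv2,numpy as np
s=status.read_state(); print(s['clock'],s['tcp_pos'],s['eef_rot'],s['ft_force'],s['grip_width'])
for n in ['scene','side','wrist']:
    c=cams.calibration(n); print(n,{k:np.round(v,4).tolist() if not isinstance(v,str) else v for k,v in c.items()})
    im=cams.snapshot(n)[:,:,::-1]
    cv2.imwrite(f'pics/{n}0.png',im)
    if n!='wrist': cv2.imwrite(f'pics/{n}0b.png',cv2.resize(im,(800,600),interpolation=cv2.INTER_CUBIC))
E
```

```text
0.0 [ 6.49410057e-01 -3.95648783e-05  2.37846193e-01] [-5.41853920e-04  7.07096973e-01  7.07116087e-01 -6.46153592e-04] [-0.43678773  0.3729326   0.01271911] 0.08824529777270199
scene {'fx': 439.455, 'fy': 439.455, 'cx': 251.4915, 'cy': 188.0231, 'xyz': [1.4786, -0.1859, 1.158], 'rotation': [0.7294, 0.2759, 0.2274, 0.5833]}
side {'fx': 433.8151, 'fy': 433.8151, 'cx': 251.5769, 'cy': 187.7037, 'xyz': [-0.0175, -0.6831, 1.008], 'rotation': [0.8629, 0.365, -0.131, -0.3242]}
wrist {'fx': 285.6168, 'fy': 285.6168, 'cx': 255.2494, 'cy': 192.7871, 'mount': [[-0.0003, 0.9462, 0.3236, 0.0837], [1.0, 0.0003, -0.0001, -0.0003], [-0.0002, 0.3236, -0.9462, -0.1461], [0.0, 0.0, 0.0, 1.0]]}
```

View pics/scene0b.png

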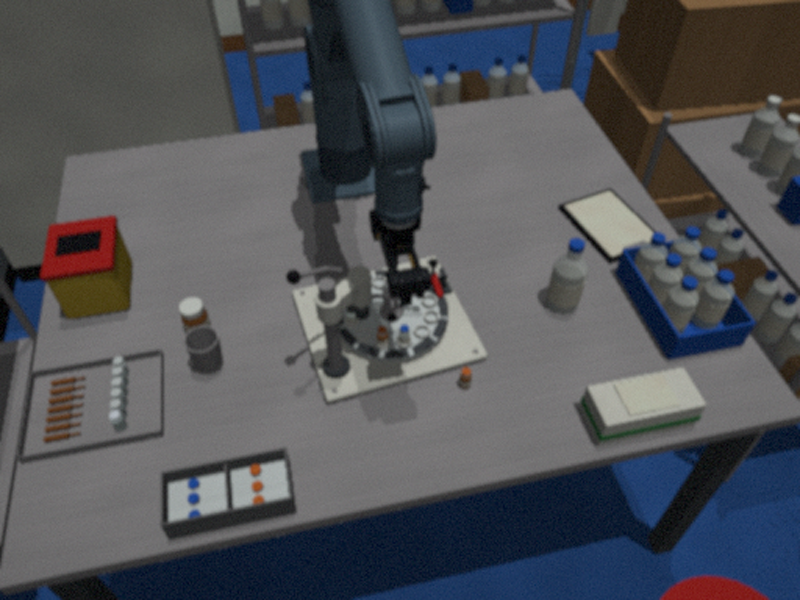

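View pics/side0b.png

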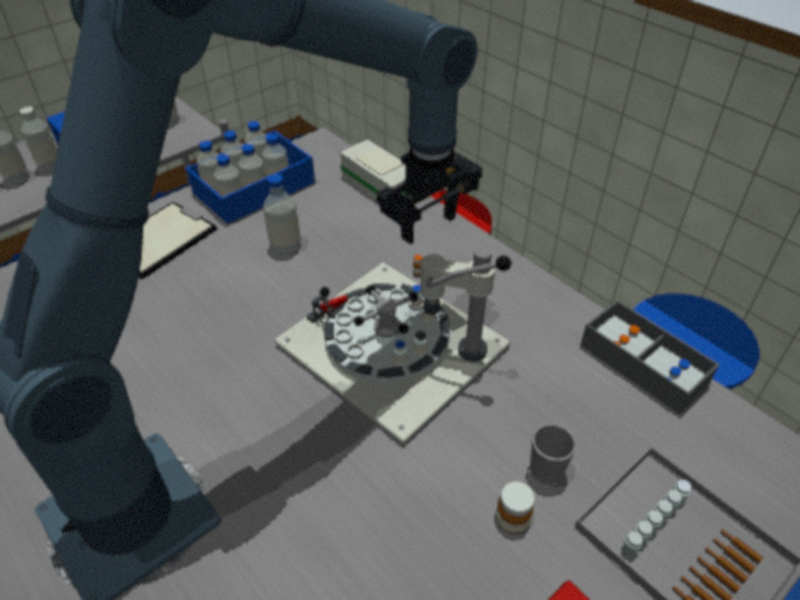

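View pics/wrist0.png

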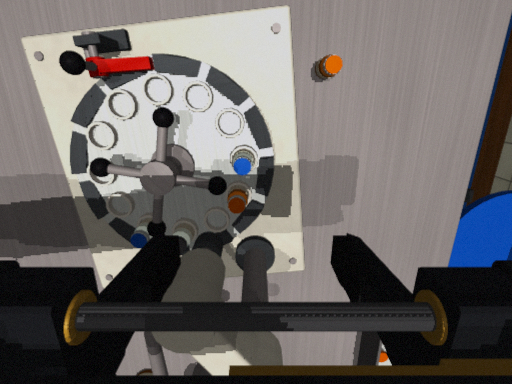

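The wrist view shows the hub at (158,177), the spoke balls at (101,167), (163,118), (217,186) and (156,229), the pawl ball at (73,63), and the vials at lower right. The scene and side views show the press lever ball, the saline bottle to the left, and the jar and beaker to the right. Next I'll fit the crimper pose.

```bash
cat > h.py <<'E'
import numpy as np
from workcell import status, cams
from scipy.spatial.transform import Rotation as R
from scipy.optimize import least_squares
def q(w): return R.from_quat([w[1],w[2],w[3],w[0]])
def campose(n,s=None):
    c=cams.calibration(n)
    if n=='wrist':
        M=np.array(c['mount']);Rt=q(s['eef_rot']).as_matrix()
        return c,Rt@M[:3,:3],Rt@M[:3,3]+s['tcp_pos']
    r=np.array(c['rotation'])
    return c,q(r).as_matrix(),np.array(c['xyz'])
def proj(P,cp):
    c,Rc,t=cp; p=(np.atleast_2d(P)-t)@Rc
    return np.c_[c['cx']+c['fx']*p[:,0]/-p[:,2], c['cy']-c['fy']*p[:,1]/-p[:,2]]
def W(P,v):  # crimper mm -> world m
    P=np.atleast_2d(P)/1e3;c,s=np.cos(v[2]),np.sin(v[2])
    return np.c_[v[0]+c*P[:,0]-s*P[:,1],v[1]+s*P[:,0]+c*P[:,1],P[:,2]]
def sp(d,th=0): a=np.radians(d)+th; return [60*np.cos(a),60*np.sin(a),98]
E
python3 - <<'E'
from h import *
s=status.read_state()
w=campose('wrist',s);sd=campose('side');sc=campose('scene')
P=np.array([[0,0,109],[-52,113,106],sp(165),sp(75),sp(345),sp(255)])
uw=np.array([[158,177],[73,63],[101,167],[163,118],[217,186],[156,229]],float)
us=np.array([[325,291],[359,321],[403,327]])/1.5625; Ps=P[[1,2,5]]
f1=lambda v:(proj(W(P,v),w)-uw).ravel()
f2=lambda v:(proj(W(Ps,v),sd)-us).ravel()
x0=[.6,.1,.1]
for f in (f1,f2,lambda v:np.r_[f1(v),f2(v)]):
    r=least_squares(f,x0,x_scale=[.1,.1,.1],loss='soft_l1');print(np.round(r.x,4),np.degrees(r.x[2]),np.round(r.fun,1))
def tri(a,b):
    return least_squares(lambda p:np.r_[(proj(p,sc)-np.array(a)/1.5625).ravel(),(proj(p,sd)-np.array(b)/1.5625).ravel()],[.6,0,.1])
for n,a,b in [('lever',(293,277),(503,263)),('salcap',(576,247),(277,183)),('pawlball',(433,265),(325,291)),('coltop',(327,287),(482,260))]:
    t=tri(a,b);print(n,t.x.round(3),t.fun.round(1))
print(proj(W([[-52,113,106],[0,0,109],[0,0,0]],r.x),sd)*1.5625)
E
```

```text
[0.5497 0.0035 0.097 ] 5.558862505724594 [-1.9  2.6  0.3 -0.3  0.   0.4  0.1 -0.1 -0.  -0.4  0.5 -0.8]
[0.5496 0.0049 0.109 ] 6.246272495779975 [-0.2 -0.1 -0.2 -0.4  0.4  0.4]
[0.5497 0.0036 0.0973] 5.575616507708431 [-1.9  2.5  0.3 -0.3 -0.   0.3  0.1 -0.2 -0.  -0.4  0.5 -0.8  0.2 -0.2
  0.  -0.3  0.6  0.7]
lever [ 0.635 -0.186  0.287] [ 0.3 -0.2  0.3  0.2]
salcap [0.572 0.388 0.171] [-0.2  0.3 -0.3 -0.3]
pawlball [0.488 0.112 0.102] [ 0.4 -0.4  0.4  0.4]
coltop [ 0.644 -0.132  0.255] [-0.6  0.4 -0.6 -0.4]
[[325.37366465 290.74053266]
 [386.75499774 304.05195522]
 [387.70157251 342.807565  ]]
```

Emit:
jog_arm(series=[[20, -22, 0, 0, 0, -10, 0], [45, -52, 0, 0, 0, -20, 0], [75, -85, 0, 0, 0, -30, 0], [100, -115, 10, 0, 0, -40, 0], [114, -131, 20, 0, 0, -50, 0]])

```text
clock: 0.78
tcp_pos: [0.5172, 0.1155, 0.2185]
eef_rot: [-0.0, 0.338, 0.941, -0.0]
ft_force: [0.7, 0.2, 0.2]
grip_width: 0.0401
finger_force: 0.0
```

Emit:
jog_arm(series=[[0, 0, 5, 0, 0, -10, 0], [0, 0, 15, 0, 0, -20, 0], [0, 0, 25, 0, 0, -30, 0], [0, 0, 35, 0, 0, -40, 0], [0, 0, 40, 0, 0, -45.6, 0]])

```text
clock: 1.4
tcp_pos: [0.5185, 0.1137, 0.178]
eef_rot: [-0.001, -0.051, 0.999, -0.0]
ft_force: [0.1, 0.0, -0.5]
grip_width: 0.0001
finger_force: 0.0
```

```bash
cat >> h.py <<'E'
V=[.5497,.0036,.0973]
def crimp(p):
    d=np.array(p)-[V[0],V[1],0];c,s=np.cos(V[2]),np.sin(V[2])
    return np.array([c*d[0]+s*d[1],-s*d[0]+c*d[1],d[2]])*1e3
def rep():
    s=status.read_state();T=q(s['eef_rot']).as_matrix();c,sn=np.cos(V[2]),np.sin(V[2])
    f=s['ft_force']
    print('t',round(s['clock'],2),'crimp',crimp(s['tcp_pos']).round(1),'toolx yaw',np.degrees(np.arctan2(T[1,0],T[0,0])).round(2)-180-np.degrees(V[2]).round(2),'z',T[:,2].round(3),'F',np.round([c*f[0]+sn*f[1],-sn*f[0]+c*f[1],f[2]],2),'grip',round(s['grip_width'],4))
    return s
E
python3 - <<'E'
from h import *;import cv2
s=rep()
im=cams.snapshot('wrist')[:,:,::-1].copy();w=campose('wrist',s)
for p in proj(W([[0,0,109],[-52,113,106],sp(165),sp(75),sp(345),sp(255)],V),w): cv2.drawMarker(im,tuple(int(i) for i in p.round()),(255,0,255),0,10)
cv2.imwrite('pics/w1.png',im)
E
```

```text
t 1.4 crimp [-20.3 112.7 178. ] toolx yaw -359.73999999999995 z [-0.001 -0.    -1.   ] F [ 0.13 -0.   -0.46] grip 0.0001
```

View pics/w1.png

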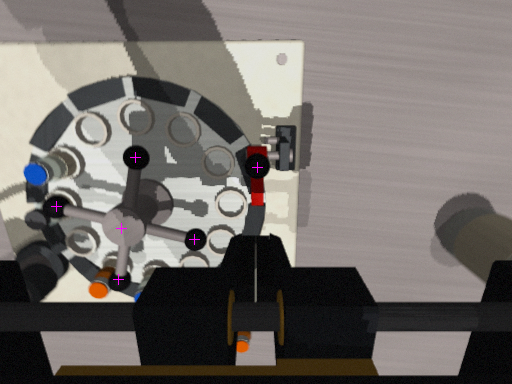

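The overlay matches on every marker (pawl ball at (257,167), hub at (121,229)), so the pose is good. Next I'll descend on the +x side of the pawl ball and throw it back.

Emit:
jog_arm(series=[[0, 0, 25, 0, 0, 0, 0], [0, 0, 50, 0, 0, 0, 0], [0, 0, 70, 0, 0, 0, 0], [2, 0, 78, 0, 0, 0, 0], [8, 0, 79, 0, 0, 0, 0]])

```text
clock: 2.08
tcp_pos: [0.5108, 0.1132, 0.0996]
eef_rot: [-0.0, -0.048, 0.999, -0.0]
ft_force: [0.2, -0.8, 0.3]
grip_width: 0.0006
finger_force: 0.0
```

Emit:
jog_arm(series=[[8, 0, 0, 0, 0, 0, 0], [16, 0, 1, 0, 0, 0, 0], [24, 0, 3, 0, 0, 0, 0], [30, 0, 6, 0, 0, 0, 0], [36, 0, 10, 0, 0, 0, 0]])

```text
clock: 2.7
tcp_pos: [0.4749, 0.1097, 0.0895]
eef_rot: [0.0, -0.049, 0.999, -0.0]
ft_force: [0.6, -0.3, 0.0]
grip_width: 0.0005
finger_force: 0.1
```

Emit:
jog_arm(series=[[4, 0, 3, 0, 0, 0, 0], [8, 0, 4, 0, 0, 0, 0], [12, 0, 4, 0, 0, 0, 0], [12, 0, 4, 0, 0, 0, 0], [12, 0, 0, 0, 0, 0, 0]])

```text
clock: 3.32
tcp_pos: [0.4632, 0.1085, 0.0898]
eef_rot: [-0.0, -0.049, 0.999, -0.0]
ft_force: [-0.4, 0.1, -0.3]
grip_width: 0.0003
finger_force: 0.0
```

Run:
```python
from h import *;import cv2
s=rep()
im=cams.snapshot('wrist')[:,:,::-1].copy()
im2=cams.snapshot('side')[:,:,::-1][140:260,150:330]
cv2.imwrite('pics/w2.png',np.hstack([cv2.resize(im,(400,300)),cv2.resize(im2,(400,300),interpolation=cv2.INTER_CUBIC)]))
```

```text
t 3.33 crimp [-75.9 112.8  89.8] toolx yaw -359.96 z [-0. -0. -1.] F [-0.43  0.14 -0.29] grip 0.0003
```

View pics/w2.png

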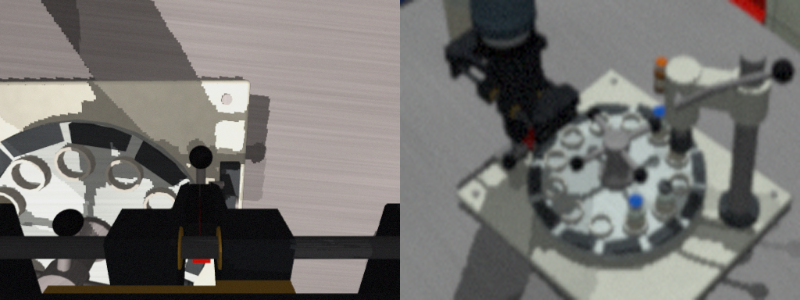

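The pawl looks thrown back: its ball is level ahead of the finger at (201,157) in the left panel, and the red arm stands behind the finger. I'll rise and move over to the dial spoke.

Emit:
jog_arm(series=[[0, 0, -25, 0, 0, 0, 0], [0, 0, -50, 0, 0, 0, 0], [-5, -15, -55, 0, 0, 0, 0], [-12, -40, -55, 0, 0, 0, 0], [-18, -59, -55, 0, 0, 0, 0]])

```text
clock: 4.05
tcp_pos: [0.4874, 0.0506, 0.145]
eef_rot: [0.0, -0.049, 0.999, -0.0]
ft_force: [-0.1, 0.8, 0.3]
grip_width: 0.0008
finger_force: 0.0
```

Run:
```python
from h import *;import cv2
s=rep()
im=cams.snapshot('wrist')[:,:,::-1].copy();w=campose('wrist',s)
a=1.7;P=[[-52-42*np.sin(a),113,64+42*np.cos(a)],[-40,113,117.5],sp(165),sp(75)]
for p in proj(W(P,V),w): cv2.drawMarker(im,tuple(int(i) for i in p.round()),(255,0,255),0,10)
cv2.imwrite('pics/w3.png',im)
```

```text
t 4.05 crimp [-57.4  52.8 145. ] toolx yaw -360.0 z [ 0.001 -0.    -1.   ] F [-0.01  0.79  0.31] grip 0.0008
```

View pics/w3.png

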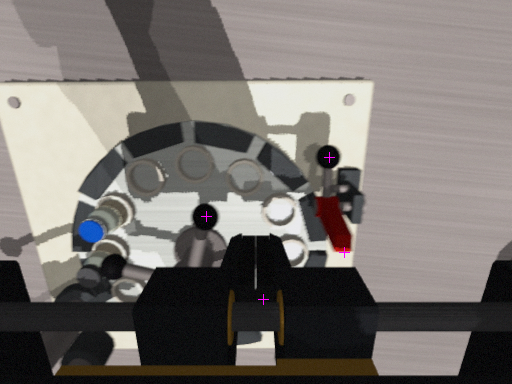

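The pawl ball is at (328,157), matching the 1.7 rad prediction, and the arm stands at (335,222). Next I'll descend and push the dial back about 25°, which is short of the notch.

Emit:
jog_arm(series=[[0, 0, 20, 0, 0, 0, 0], [0, 0, 40, 0, 0, 0, 0], [0, 0, 50, 0, 0, 0, 0], [0, -2, 51, 0, 0, 0, 0], [0, -6, 51, 0, 0, 0, 0]])

```text
clock: 4.72
tcp_pos: [0.4879, 0.0457, 0.0942]
eef_rot: [0.0, -0.049, 0.999, 0.0]
ft_force: [0.3, 0.7, 0.7]
grip_width: 0.0005
finger_force: 0.0
```

Emit:
jog_arm(series=[[0, -4, 0, 0, 0, 0, 0], [0, -8, 0, 0, 0, 0, 0], [0, -12, 0, 0, 0, 0, 0], [0, -16, 0, 0, 0, 0, 0], [0, -20, 0, 0, 0, 0, 0]])

```text
clock: 5.35
tcp_pos: [0.4891, 0.0255, 0.0936]
eef_rot: [-0.0, -0.049, 0.999, 0.0]
ft_force: [-3.1, 3.1, 0.7]
grip_width: 0.0002
finger_force: 1.4
```

Emit:
jog_arm(series=[[0, -3, 0, 0, 0, 0, 0], [0, -6, 0, 0, 0, 0, 0], [0, -8, 0, 0, 0, 0, 0], [0, -9, 0, 0, 0, 0, 0], [0, -9, 0, 0, 0, 0, 0]])

```text
clock: 5.98
tcp_pos: [0.4907, 0.0164, 0.0938]
eef_rot: [0.0, -0.049, 0.999, -0.0]
ft_force: [-0.5, 0.1, 0.3]
grip_width: 0.0002
finger_force: 0.4
```

```bash
cat >> h.py <<'E'
def dial(im,s,th0):
    # fit dial angle from dark ball blob nearest the predicted 165 spoke ball, report pixel offset
    import cv2
    w=campose('wrist',s);best=None
    g=(im.max(2)<45).astype(np.uint8)
    n,l,st,c=cv2.connectedComponentsWithStats(g)
    for th in np.arange(-.1,.8,.005):
        p=proj(W([sp(165,th)],V),w)[0]
        for k in range(1,n):
            if 150<st[k,4]<900:
                d=np.hypot(*(c[k]-p))
                if best is None or d<best[0]: best=(d,th,c[k],st[k,4])
    print('dial fit',best)
E
python3 - <<'E'
from h import *;import cv2
s=rep()
im=cams.snapshot('wrist'); dial(im,s,.4)
im=im[:,:,::-1].copy();w=campose('wrist',s)
for d in (20,25,30):
  for p in proj(W([sp(165,np.radians(d))],V),w): cv2.drawMarker(im,tuple(int(i) for i in p.round()),(255,0,255),0,8)
cv2.imwrite('pics/w4.png',im)
E
```

```text
t 5.97 crimp [-57.5  18.5  93.8] toolx yaw -359.97999999999996 z [ 0.001 -0.    -1.   ] F [-0.45  0.17  0.29] grip 0.0002
dial fit (np.float64(103.06550362549577), np.float64(-0.04999999999999996), array([284.40983607, 154.93989071]), np.int32(732))
```

View pics/w4.png

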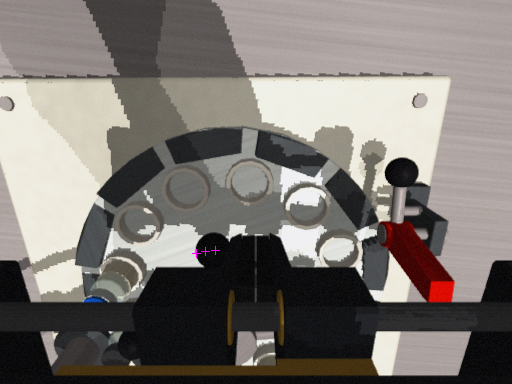

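The pawl is still thrown back, and the spoke ball at (212,250) puts the dial at about 21°. I'll add about 4 mm to reach roughly 25°, then back off, rise and go to the pawl's -x side.

Emit:
jog_arm(series=[[0, -2, 0, 0, 0, 0, 0], [0, -4, 0, 0, 0, 0, 0], [0, -4, 0, 0, 0, 0, 0], [0, -2, 0, 0, 0, 0, 0], [0, 4, 0, 0, 0, 0, 0]])

```text
clock: 6.65
tcp_pos: [0.49, 0.0204, 0.0937]
eef_rot: [0.0, -0.048, 0.999, -0.0]
ft_force: [0.7, 0.3, 0.1]
grip_width: 0.0004
finger_force: 0.0
```

Emit:
jog_arm(series=[[0, 0, -15, 0, 0, 0, 0], [0, 2, -35, 0, 0, 0, 0], [0, 10, -56, 0, 0, 0, 0], [6, 35, -60, 0, 0, 0, 0], [10, 60, -60, 0, 0, 0, 0]])

```text
clock: 7.28
tcp_pos: [0.4746, 0.0799, 0.1553]
eef_rot: [0.001, -0.049, 0.999, -0.0]
ft_force: [0.7, 0.1, 0.6]
grip_width: 0.0004
finger_force: 0.0
```

Run:
```python
from h import *;import cv2
s=rep()
im=cams.snapshot('wrist')
im=im[:,:,::-1].copy();w=campose('wrist',s)
for d in (20,25,30):
  for p in proj(W([sp(165,np.radians(d))],V),w): cv2.drawMarker(im,tuple(int(i) for i in p.round()),(255,0,255),0,8)
cv2.imwrite('pics/w5.png',im)
```

```text
t 7.28 crimp [-67.4  83.3 155.3] toolx yaw -360.01 z [ 0.002 -0.    -1.   ] F [0.76 0.07 0.56] grip 0.0004
```

View pics/w5.png

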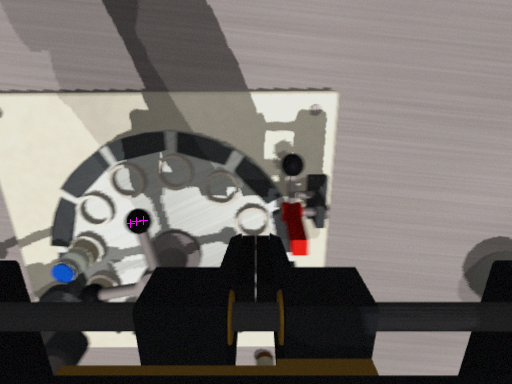

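The ball at (138,221) puts the dial at about 25°, and the pawl is still back. Next I'll tip the pawl down.

Emit:
jog_arm(series=[[3, 15, 0, 0, 0, 0, 0], [6, 29, 10, 0, 0, 0, 0], [6, 30, 30, 0, 0, 0, 0], [6, 30, 50, 0, 0, 0, 0], [6, 30, 57, 0, 0, 0, 0]])

```text
clock: 7.95
tcp_pos: [0.4648, 0.1083, 0.096]
eef_rot: [-0.001, -0.049, 0.999, -0.0]
ft_force: [0.5, 0.6, 0.2]
grip_width: 0.0003
finger_force: 0.0
```

Emit:
jog_arm(series=[[-6, 0, 0, 0, 0, 0, 0], [-12, 0, 0, 0, 0, 0, 0], [-18, 0, 0, 0, 0, 0, 0], [-24, 0, 0, 0, 0, 0, 0], [-30, 0, 1, 0, 0, 0, 0]])

```text
clock: 8.57
tcp_pos: [0.4958, 0.1117, 0.0959]
eef_rot: [0.0, -0.049, 0.999, 0.0]
ft_force: [0.2, -0.7, -0.1]
grip_width: 0.0006
finger_force: 0.1
```

Emit:
jog_arm(series=[[-5, 0, 2, 0, 0, 0, 0], [-10, 0, 4, 0, 0, 0, 0], [-15, 0, 5, 0, 0, 0, 0], [-20, 0, 6, 0, 0, 0, 0], [-23, 0, 6, 0, 0, 0, 0]])

```text
clock: 9.2
tcp_pos: [0.5183, 0.1139, 0.0896]
eef_rot: [-0.0, -0.049, 0.999, 0.0]
ft_force: [0.3, 0.4, -0.1]
grip_width: 0.0006
finger_force: 0.0
```

Run:
```python
from h import *;import cv2
s=rep()
im=cams.snapshot('wrist')[:,:,::-1].copy()
im2=cams.snapshot('side')[:,:,::-1][140:260,150:330]
cv2.imwrite('pics/w6.png',np.hstack([cv2.resize(im,(400,300)),cv2.resize(im2,(400,300),interpolation=cv2.INTER_CUBIC)]))
```

```text
t 9.2 crimp [-20.5 112.9  89.6] toolx yaw -359.96999999999997 z [-0.  0. -1.] F [ 0.38  0.35 -0.14] grip 0.0006
```

View pics/w6.png

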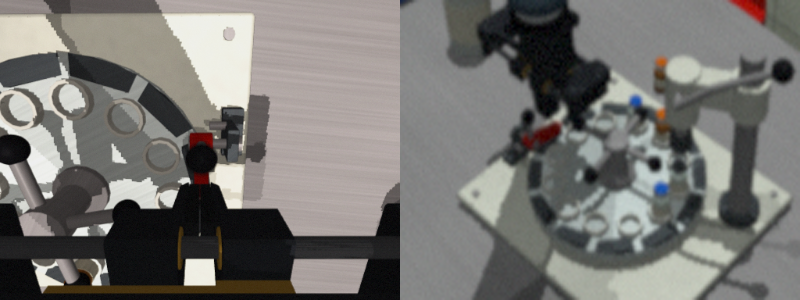

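The pawl is down: its ball stands over the pivot at (201,157) in the left panel. I'll return to the spoke and bring the dial gently against the pawl.

Emit:
jog_arm(series=[[0, 0, -25, 0, 0, 0, 0], [0, 0, -50, 0, 0, 0, 0], [8, -25, -56, 0, 0, 0, 0], [25, -60, -56, 0, 0, 0, 0], [38, -88, -56, 0, 0, 0, 0]])

```text
clock: 9.93
tcp_pos: [0.4881, 0.0212, 0.1458]
eef_rot: [-0.0, -0.049, 0.999, -0.0]
ft_force: [0.7, -1.1, -0.2]
grip_width: 0.0007
finger_force: 0.0
```

Emit:
jog_arm(series=[[0, 0, 20, 0, 0, 0, 0], [0, 0, 40, 0, 0, 0, 0], [0, 0, 51, 0, 0, 0, 0], [0, -2, 52, 0, 0, 0, 0], [0, -4, 52, 0, 0, 0, 0]])

```text
clock: 10.55
tcp_pos: [0.4895, 0.0186, 0.0941]
eef_rot: [0.0, -0.049, 0.999, -0.0]
ft_force: [-0.7, 0.0, -0.6]
grip_width: 0.0006
finger_force: 0.0
```

Emit:
jog_arm(series=[[0, -1.5, 0, 0, 0, 0, 0], [0, -3, 0, 0, 0, 0, 0], [0, -4.5, 0, 0, 0, 0, 0], [0, -6, 0, 0, 0, 0, 0], [0, -7, 0, 0, 0, 0, 0]])

```text
clock: 11.18
tcp_pos: [0.4898, 0.0121, 0.0937]
eef_rot: [0.0, -0.049, 0.999, 0.0]
ft_force: [0.3, 2.6, 0.3]
grip_width: 0.0006
finger_force: 1.2
```

```bash
python3 -c "
from h import *
rep()"
```

```text
t 11.18 crimp [-58.8  14.2  93.7] toolx yaw -359.96 z [ 0.     0.001 -1.   ] F [0.6  2.56 0.28] grip 0.0006
```

Emit:
jog_arm(series=[[0, -0.8, 0, 0, 0, 0, 0], [0, -1.6, 0, 0, 0, 0, 0], [0, -2.4, 0, 0, 0, 0, 0], [0, -3, 0, 0, 0, 0, 0], [0, -3.5, 0, 0, 0, 0, 0]])

```text
clock: 11.8
tcp_pos: [0.4904, 0.0082, 0.0938]
eef_rot: [0.0, -0.049, 0.999, 0.0]
ft_force: [0.2, 2.0, 0.7]
grip_width: 0.0007
finger_force: 1.2
```

Emit:
jog_arm(series=[[0, -0.2, 0, 0, 0, 0, 0], [0, -0.4, 0, 0, 0, 0, 0], [0, -0.6, 0, 0, 0, 0, 0], [0, -0.8, 0, 0, 0, 0, 0], [0, -1, 0, 0, 0, 0, 0]])

```text
clock: 12.42
tcp_pos: [0.4905, 0.0072, 0.0938]
eef_rot: [0.0, -0.049, 0.999, 0.0]
ft_force: [1.3, 1.8, -0.4]
grip_width: 0.0005
finger_force: 1.3
```

Emit:
jog_arm(series=[[0, -0.2, 0, 0, 0, 0, 0], [0, -0.4, 0, 0, 0, 0, 0], [0, -0.6, 0, 0, 0, 0, 0], [0, -0.8, 0, 0, 0, 0, 0], [0, -1, 0, 0, 0, 0, 0]])

```text
clock: 13.05
tcp_pos: [0.4905, 0.0065, 0.0938]
eef_rot: [0.0, -0.049, 0.999, 0.0]
ft_force: [2.3, 4.8, 0.1]
grip_width: 0.0005
finger_force: 1.9
```

Run:
```python
from h import *;import cv2
s=rep()
im=cams.snapshot('wrist')[:,:,::-1].copy();w=campose('wrist',s)
for d in (25,30,35):
  for p in proj(W([sp(165,np.radians(d))],V),w): cv2.drawMarker(im,tuple(int(i) for i in p.round()),(255,0,255),0,8)
cv2.imwrite('pics/w7.png',cv2.resize(im[130:322],(800,300),interpolation=cv2.INTER_CUBIC))
```

```text
t 13.05 crimp [-58.6   8.6  93.8] toolx yaw -359.95 z [ 0.  0. -1.] F [2.77 4.54 0.08] grip 0.0005
```

View pics/w7.png

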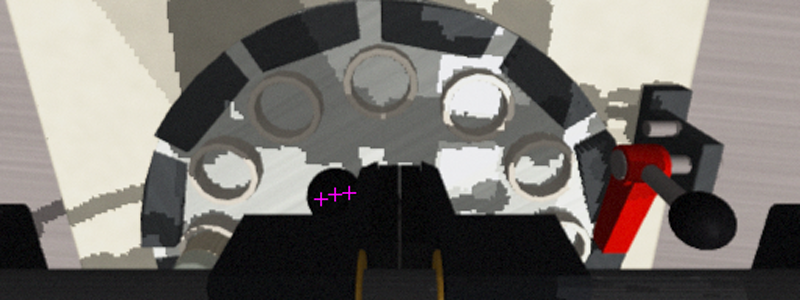

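The ball sits on the 30° marker and the force is rising. I'll press slightly more to confirm the stop, then ease off.

Emit:
jog_arm(series=[[0, -0.3, 0, 0, 0, 0, 0], [0, -0.6, 0, 0, 0, 0, 0], [0, -0.9, 0, 0, 0, 0, 0], [0, -1.2, 0, 0, 0, 0, 0], [0, -1.2, 0, 0, 0, 0, 0]])

```text
clock: 13.72
tcp_pos: [0.4906, 0.0063, 0.0938]
eef_rot: [0.0, -0.049, 0.999, 0.001]
ft_force: [0.9, 7.2, -0.1]
grip_width: 0.0005
finger_force: 3.3
```

The dial is against the pawl: the tool moved only 0.2 mm for a commanded 1.2 mm, at 7 N. I'll back off, rise and check.

Emit:
jog_arm(series=[[0, 2, 0, 0, 0, 0, 0], [0, 6, 0, 0, 0, 0, 0], [0, 10, -10, 0, 0, 0, 0], [0, 10, -40, 0, 0, 0, 0], [0, 10, -70, 0, 0, 0, 0]])

```text
clock: 14.35
tcp_pos: [0.489, 0.0148, 0.1648]
eef_rot: [-0.0, -0.049, 0.999, -0.0]
ft_force: [0.5, 0.5, -0.6]
grip_width: 0.0006
finger_force: 0.0
```

Emit:
jog_arm(series=[[25, 0, -30, 0, 0, 0, 0], [55, 0, -70, 0, 0, 0, 0], [80, 0, -110, 0, 0, 0, 0], [90, 0, -130, 0, 0, 0, 0], [90, 0, -130, 0, 0, 0, 0]])

```text
clock: 14.98
tcp_pos: [0.4002, 0.0059, 0.2953]
eef_rot: [0.002, -0.049, 0.999, -0.001]
ft_force: [-0.2, 0.2, -0.7]
grip_width: 0.0005
finger_force: 0.0
```

Run:
```python
from h import *;import cv2
s=rep()
w=campose('wrist',s);im=cams.snapshot('wrist')[:,:,::-1].copy()
sc=cams.snapshot('side')[:,:,::-1].copy();sd=campose('side')
th=np.radians(30)
P=[sp(165,th),sp(75,th),[-52,113,106],[43,-74.5,92]]
for a,c in((im,w),(sc,sd)):
  for p in proj(W(P,V),c): cv2.drawMarker(a,tuple(int(i) for i in p.round()),(255,0,255),0,6)
cv2.imwrite('pics/w8.png',np.hstack([cv2.resize(im,(400,300)),cv2.resize(sc[140:260,160:320],(400,300),interpolation=cv2.INTER_CUBIC)]))
```

```text
t 14.97 crimp [-148.6   16.8  295.3] toolx yaw -360.01 z [ 0.003 -0.001 -1.   ] F [-0.18  0.2  -0.72] grip 0.0005
```

View pics/w8.png

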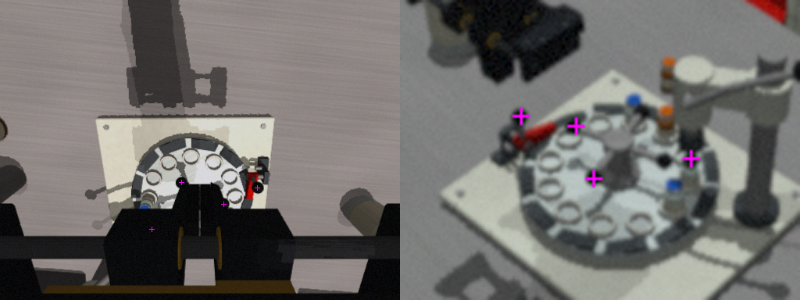

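All markers match: the spoke balls at 30°, the pawl ball at 0, the vials standing and the unsealed vial under the head. I'm handing in the job.

```bash
python3 -c "
from workcell import env
print(env.sign_off())"
```

```text
the job is handed in; nothing more can be done
None
```

I handed the job in at about 15 s: the dial rests against the pawl one notch (30°) back, the pawl is down in that notch, and the last pictures show the unsealed vial under the head with the vials on the dial still standing.

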